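Draw the tapped locking plug from a gilt frame corner

TASK

Unlock the corner of the big gilt picture frame: take the wooden-handled puller rod from its drilled block, screw it clockwise into the square steel plug in the frame corner until you feel it snug against its stop, the plug still fully seated, then draw the plug straight up out of its socket. Set it down gently, upright and still on the puller, in the middle of the shallow wooden tray, and let go. Feel your way without forcing anything, and leave the other things on the bench where they are.

Things in the scene. Friction and masses are not known exactly. Their poses are not given: they have to be found in the camera images.
- puller: Puller rod, 142 mm tall, about 0.16 kg, loose, standing in the drilled block. Origin at its lower tip, z up along the rod. Steel shaft 12 mm thick, lowest 6 mm tapered to a 5 mm tip; collar 40 mm wide from 60 to 66 mm above the tip; flat wooden handle from 100 to 142 mm, 44 mm wide along x and 14 mm thick along y. Half a turn about z makes no difference to its fit.
- puller_grip (a point): Centre of the puller's wooden handle, 121 mm above the tip, on the rod's axis. Pinch the handle across its 14 mm thickness (y), from above.
- puller_pin (a point): Centre of the puller's round cross-pin, 12 mm above the tip, on the rod's axis. The pin is 5.6 mm thick and 26.6 mm long overall, along the puller's x axis, standing out on both sides of the shaft: these are the thread's two lugs.
- plug: Tapped steel plug, loose, 40 x 40 x 50 mm, 0.23 to 0.36 kg, in the frame's square socket, top face 3 mm proud. Origin at the centre of its underside, z up. It cannot turn in the socket and has 1 mm of side play. Sprung pads clasp it: drawing it up takes about 8 to 14 N over the first 25 mm.
- plug_mouth (a point): Centre of the mouth in the plug's top face, 50 mm above its origin: a bore 14.5 mm across, crossed by a slot 8.5 mm wide and 32 mm long along the plug's x axis (the same both ways), through a top plate 6 mm thick. The cross-pin passes down through the slot.
- frame: Corner of a gilt picture frame, fixed on risers. Origin on the bench straight below the socket's axis, z up. Rails 82 mm wide run 251 mm from it along +x and +y, their carving up to 118 mm above the bench. The corner is 82 mm square, its top 105 mm high; the socket, 42 mm square, has its floor 58 mm above the bench, so the plug must be lifted 47 mm to be clear.
- stand: Drilled wooden block, fixed, 90 x 90 x 64 mm, with a vertical hole 30 mm in diameter in the middle in which the puller hangs by its collar, the tip 4 mm above the bench. Origin at the centre of its underside.
- tray: Shallow wooden tray, fixed, 170 x 170 x 30 mm outside, walls 8 mm thick. Origin at the centre of its underside, x and y along its sides.
- tray_in (a point): Centre of the tray's inner floor, 8 mm above the bench.
- jar: Squat amber jar with black lid, 54 mm in diameter, 60 mm tall, origin under it. Leave alone.
- tin: Small dark tin, 48 mm in diameter, 30 mm tall, origin under it. Leave alone.
- carton: White paper carton, 70 x 100 x 30 mm, origin under it. Leave alone.
- brush_pot: Glass pot of brushes, 72 mm in diameter, about 220 mm tall with the brushes, origin under it. Leave alone.
- varnish: Amber bottle, 60 mm in diameter, 140 mm tall, origin under it. Leave alone.
- screwdriver: Screwdriver lying on the bench, under 30 mm high. Leave alone.
- plug_entry (a point): Where the pin's centre comes to rest, 39 mm above the plug's origin, when the puller is pushed in with its pin along the plug's x axis and meets the thread's floor. From here the coarse right-hand thread leads the pin DOWN 4 mm per quarter turn clockwise seen from above, with about 2 mm of up-down play. Anticlockwise is blocked.
- plug_home (a point): Point 36 mm above the plug's origin; the pin's centre ends 35 to 39 mm above it when home. A firm stop, not seen from outside, ends the turn somewhere between 50 and 90 degrees clockwise. Snug the puller against it with a twist of 0.2 to 0.3 N m; more than 60 N in all on the lugs damages the thread. Turning without following the thread down jams it or jacks the plug up.
Not all that is in view belongs to the job. Leave any black or purple look-alike of the puller alone.

How it is judged:
By the outcome, as a careful person would: the job done as asked, in the order asked, and still so for the second after the job is handed in, with the robot touching nothing.
It also fails if it takes over 72 s, if anything falls off the work surface, if the arm or the gripper's body presses on something with over 40 N, if the wrist force passes 120 N, or if a joint passes its speed limit or range.

ROBOT

A 6-joint arm with a two-finger parallel gripper is mounted at the origin on the work surface. World frame = base frame: x ahead of the robot, y to its left, z up, the work surface at z = 0. Lengths are in m, angles in rad, forces in N, time in s.
With the tool pointing down it reaches from about 0.35 to 0.875 m from the base axis. Payload 4.2 kg.
Tool frame: the origin (TCP) lies on the centre line of the jaws, within the pads' length; the fingertips stand 8 mm ahead of it and the grasp point (between the pads) lies 11 mm behind it (r.nose_length is the distance from the TCP to the fingertips, in m); z points along the fingers, y is the line along which they close (so a half turn about z gives the same grasp; the last joint's range is limited). The gripper opens to 87 mm and grips with 3 to 60 N. Pads are 19 mm wide; open, the fingers measure 117 mm over their backs; the gripper's body (75 mm by 190 mm) begins 51 mm behind the grasp point.
Start: joints at [1.438, 0.385, 0.008, 0, -1.194, -0.259], TCP at [0.239, 0.578, 0.231] pointing down, gripper open.
Joint ranges: [-3.14, 3.14], [-1.21, 2.06], [-1.07, 1.41], [-3.16, 2.05], [-2.99, -0.16], [-3.1, 3.1]. Speed limits (rad/s): [2.79, 2.79, 3.14, 3.14, 3.14, 3.14].

INTERFACE

Orientations are given as [roll, pitch, yaw] about the fixed x, y, z axes, in that order (R = Rz(yaw) Ry(pitch) Rx(roll)).
In Python, from station import readout, cams, job, r gives the robot as it stands.
- The arm moves only by the tool play_rows, never from a script. Its argument "deltas" is a list that holds one entry, the list of rows, each a list of 7 numbers: the opening, from -1 (shut) to 1 (fully open), so that 0 is half open, then the shift along the tool's x, y, z in m, then the turn, a rotation vector about the tool's x, y, z in degrees. A call has 1 to 12 rows; each row is the pose to reach, as a shift and turn from the pose commanded when the call began, along the tool's axes at that moment; what a row does not reach only later rows make up. A row lasts 1/8 s, in which the tool goes at most 62.5 mm and 10.7 degrees, less where a joint would pass 70% of its speed; a pose out of reach is approached as far as the arm can. A call with a gripper value outside its range is refused whole. The fingers move at their own pace and stop on an object; "grip_force" is the grip in N (left out, the last holds). Time passes only in rows, so rows that repeat a pose let the fingers close. It gives the time, the measured TCP pose, the force, the opening and the grip force at its end, in the units of the state.
- readout.state(): the state, without advancing time (a new reading comes with each control period).
- cams.camera(name): name is "scene" or "top"; returns a dict with "img" (420x560x3 uint8, red, green, blue), "fx", "fy", "cx", "cy" (pixels), "position" and "orientation" of the camera in the world. Camera axes: x right, y down, z forward; pixel columns grow to the right and rows downward; lengths in m; the calibration is good to about 2 mm. A picture is of the moment at which its call begins. There is no depth.
- job.finish_job(): hands the job in; it is judged then, once.
The state is a dict: "time": time; "joint_positions": joint angles; "qvel": joint speeds; "joint_torque": joint torques, N m; "tcp_pos": TCP position; "orientation": TCP orientation; "force": force on the tool from outside, world axes, zero at the start; "wrist_torque": the same for the moment, N m; "finger_gap": opening from 0.0 (shut) to 1.0 (fully open); "grasp_force": force on a finger pad.
Only numpy, scipy, OpenCV 4.12 (cv2) and the standard library are available. Lean on these libraries where they do the work, as an engineer would, in place of code of your own. Each camera call takes 0.05 s, during which the arm holds its last target. There are 200 camera calls.

## Working session

There is one attempt and no reset: what is moved stays moved. The work goes in short steps, Python scripts to look and compute and a tool call to move; the robot and the scene stay as the last step left them, time stands still between calls to the robot, and variables do not carry over. Pictures are saved under pics/ and viewed, at most 10 in all, crops included, and the job is handed in when it is done.

Besides the shell and the picture viewer there is one more tool, called after "Call:" as name([rows], argument=value, ...), one row to a line, values as JSON. play_rows: Moves the arm, as the interface text tells. Its arguments: {"type":"object","properties":{"deltas":{"type":"array"},"grip_force":{"type":"number"}},"required":["deltas"]}

```bash
mkdir -p pics; ls
cat > h.py <<'E'
import numpy as np, cv2
from scipy.spatial.transform import Rotation as R
from station import readout, cams, job, r
def cam(n,save=None):
    c=cams.camera(n)
    if save: cv2.imwrite('pics/'+save,c['img'][:,:,::-1])
    return c
def Rc(c):
    o=np.array(c['orientation'],float)
    return o if o.shape==(3,3) else R.from_euler('xyz',o).as_matrix()
def p2w(c,u,v,z):
    d=Rc(c)@np.array([(u-c['cx'])/c['fx'],(v-c['cy'])/c['fy'],1]); p=np.array(c['position'])
    return p+d*(z-p[2])/d[2]
def w2p(c,P):
    q=Rc(c).T@(np.array(P)-c['position']); return np.array([c['fx']*q[0]/q[2]+c['cx'],c['fy']*q[1]/q[2]+c['cy']])
E
python3 - <<'E'
from h import *
for n in('top','scene'):
    c=cam(n,n+'0.png'); print(n,c['fx'],c['cx'],c['cy'],c['position'],c['orientation'])
print(readout.state())
E
```

```text
pics
top 511.0566651743808 284.18695784359846 208.07695598747628 [ 0.46211897 -0.01171492  1.29480616] [-3.07288444  0.01119122 -1.56429748]
scene 404.86889410730265 274.5159218659293 211.59365994018458 [1.01559762 0.56700491 0.81156831] [-2.34317704 -0.00401678  2.47206344]
{'time': 0.1, 'joint_positions': array([ 1.43759581e+00,  3.85477200e-01,  6.77569663e-03, -4.58836599e-04,
       -1.19401975e+00, -2.58595247e-01]), 'qvel': array([-0.00026861, -0.00119619,  0.00337709,  0.00085867,  0.00020209,
        0.00040734]), 'joint_torque': array([-5.03172905e-04, -3.91687524e+01,  1.87935895e+01,  4.23195809e+00,
        1.34685231e-02, -7.15184115e-05]), 'tcp_pos': array([0.23843584, 0.57716173, 0.2295721 ]), 'orientation': array([ 3.13962268e+00, -8.01049308e-05, -3.91964913e-01]), 'force': array([-0.54019664, -0.07577702,  0.16799329]), 'wrist_torque': array([ 0.01664306, -0.01484123,  0.03822013]), 'grasp_force': 0.0, 'finger_gap': 1.0041679743524992}
```

View pics/top0.png

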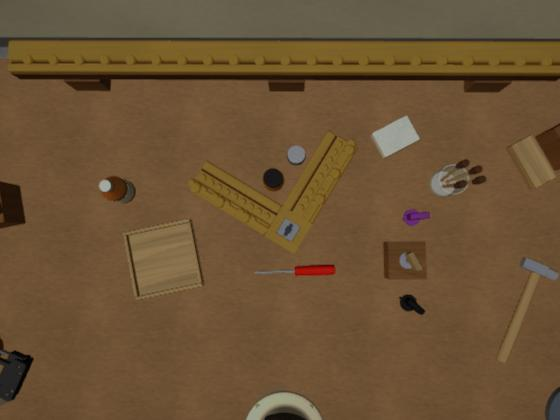

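View pics/scene0.png

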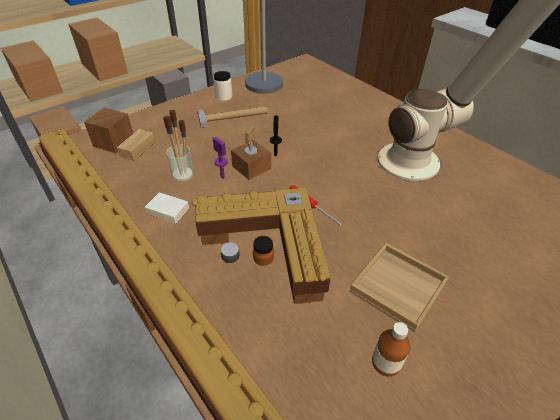

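Run:
```python
from h import *
t=cam('top')
a=cv2.resize(t['img'][235:291,375:435],None,fx=6.6,fy=6.6,interpolation=cv2.INTER_CUBIC)[:370,:396]
b=cv2.resize(t['img'][202:258,258:318],None,fx=6.6,fy=6.6,interpolation=cv2.INTER_CUBIC)[:370,:396]
cv2.imwrite('pics/crop1.png',np.hstack([a,b])[:,:,::-1])
for n,u,v,z in [('blockC',405,260,.064),('plugC',289,230,.108),('tray',163,259,.03),('framecorner',298,251,.105),('armx end',350,141,.11),('army end',195,187,.11)]: print(n,p2w(t,u,v,z))
```

```text
blockC [ 0.42394136 -0.28709343  0.064     ]
plugC [ 0.49277365 -0.0094041   0.108     ]
tray [0.42125342 0.30159553 0.03      ]
framecorner [ 0.44429701 -0.03055892  0.105     ]
armx end [ 0.70189853 -0.15102647  0.11      ]
army end [0.59171098 0.21067203 0.11      ]
```

View pics/crop1.png

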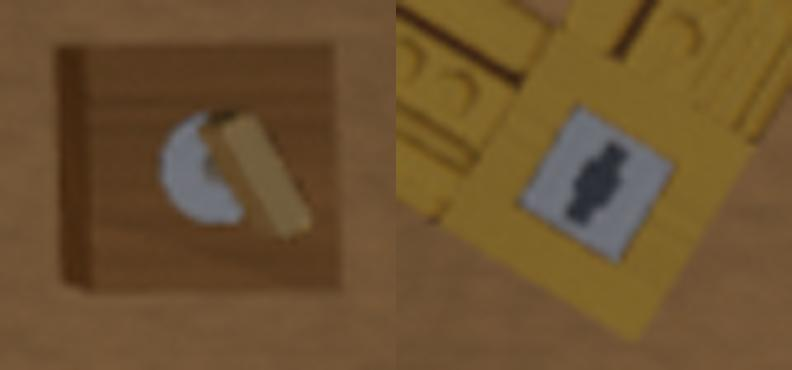

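Look-alikes: purple puller (412,217), black puller (409,303), wooden-handled one in the block (411,261). I choose the last, and the crop confirms it: collar at (407,260), wooden handle top at about (416,261). The plug is at (289,230), with its slot running up-right.

Run:
```python
from h import *
t=cam('top');s=cam('scene')
def blob(c,box,f):
    x0,y0,x1,y1=box; im=c['img'][y0:y1,x0:x1].astype(int); hsv=cv2.cvtColor(c['img'][y0:y1,x0:x1],cv2.COLOR_RGB2HSV).astype(int)
    m=f(im,hsv).astype(np.uint8); n,l,st,ce=cv2.connectedComponentsWithStats(m)
    k=1+np.argmax(st[1:,4]); pts=np.argwhere(l==k)[:,::-1].astype(np.float32)
    rc=cv2.minAreaRect(pts); q=np.cov((pts-pts.mean(0)).T); w,V=np.linalg.eigh(q)
    return np.array([x0,y0])+pts.mean(0),st[k,4],rc[1],cv2.boxPoints(rc)+[x0,y0],V[:,1]
def wyaw(c,p,d,z):
    a=p2w(c,*(p+5*d),z)-p2w(c,*(p-5*d),z); return np.degrees(np.arctan2(a[1],a[0]))
# handle top (light wood)
c,a,sz,bx,d=blob(t,(395,240,430,285),lambda i,h:(i[...,0]>112)&(i[...,0]-i[...,2]>40))
print('handle',c,a,sz,p2w(t,*c,.146),wyaw(t,c,d,.146))
c2,a,sz,bx,d=blob(t,(395,240,430,285),lambda i,h:(h[...,1]<60)&(i[...,0]>110))
print('collar blob',c2,a,sz)
# plug steel incl. slot
c,a,sz,bx,d=blob(t,(268,210,310,250),lambda i,h:(h[...,1]<80))
print('plug',c,a,sz,p2w(t,*c,.108)); e=bx-np.roll(bx,1,0)
print([wyaw(t,c,x/np.linalg.norm(x),.108) for x in e[:2]])
P=p2w(t,*c,.108)
# frame gold
c,a,sz,bx,d=blob(t,(180,120,365,260),lambda i,h:(i[...,0]>90)&(i[...,1]>75)&(i[...,2]<60))
print('gold',c,a,bx.tolist())
# tray
c,a,sz,bx,d=blob(t,(115,210,210,305),lambda i,h:(i[...,0]>125)&(i[...,0]-i[...,2]>35))
print('tray',c,a,sz,p2w(t,*c,.02),bx.tolist())
# scene
c3,a,sz,bx,d=blob(s,(270,185,320,215),lambda i,h:(h[...,1]<80)&(i[...,0]>60))
print('scene plug',c3,a,p2w(s,*c3,.108),'reproj top est',w2p(s,P))
cv2.imwrite('pics/sc.png',np.hstack([cv2.resize(s['img'][120:185,220:290],None,fx=5.6,fy=5.6,interpolation=2),cv2.resize(s['img'][170:235,260:330],None,fx=5.6,fy=5.6,interpolation=2)])[:,:,::-1])
```

```text
handle [413.62650681 282.21686935] 83 (20.0, 4.0) [ 0.3774102  -0.28741301  0.146     ] 93.93808631321782
collar blob [403.98245621 262.82456207] 57 (12.521980285644531, 6.7082037925720215)
plug [287.98402596 229.38338661] 313 (17.66435432434082, 17.492855072021484) [ 0.49418933 -0.00703775  0.108     ]
[np.float64(59.40030741211844), np.float64(-30.629664989871365)]
gold [273.82398987 188.33467865] 23294 [[180.0, 258.9999694824219], [180.0, 120.0], [363.9999694824219, 120.0], [363.9999694824219, 258.9999694824219]]
tray [163.92411423 256.66205978] 3110 (60.01152801513672, 61.77657699584961) [0.42674267 0.30189702 0.02      ] [[128.1923065185547, 234.96154022216797], [188.76922607421875, 222.84616088867188], [200.5384521484375, 281.6923065185547], [139.96153259277344, 293.8076858520508]]
scene plug [292.57303429 198.48314571] 178 [ 0.49857187 -0.00670838  0.108     ] reproj top est [293.78785449 197.70864611]
```

View pics/sc.png

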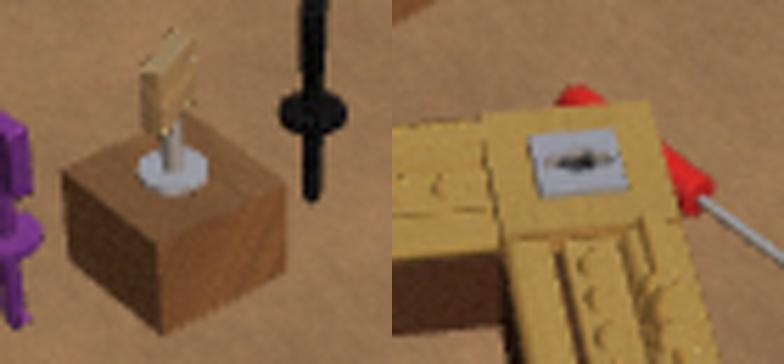

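Run:
```python
from h import *
t=cam('top');s=cam('scene')
hc=np.array([(230,120),(254,114),(312,218),(287,240)])/6.6+[375,235]
W=np.array([p2w(t,*q,.146) for q in hc]); print('handle top',W.mean(0), 'edges',W[3]-W[0],W[2]-W[1]); e=(W[3]-W[0]+W[2]-W[1])
print('yaw',np.degrees(np.arctan2(e[1],e[0])), np.linalg.norm(e)/2)
print('collar top cam',p2w(t,213/6.6+375,168/6.6+235,.070),'scene',p2w(s,173/5.6+220,168/5.6+120,.070))
# scene handle top quad corners
hs=np.array([(141,70),(160,76),(196,40),(177,30)])/5.6+[220,120]
W=np.array([p2w(s,*q,.146) for q in hs]); print('scene handle',W.mean(0),W[2]-W[1],W[3]-W[0])
pc=np.array([(181,104),(282,162),(224,262),(124,204)])/6.6+[258,202]
W=np.array([p2w(t,*q,.108) for q in pc]);print('plug top',W.mean(0),np.linalg.norm(W-np.roll(W,1,0),axis=1))
ps=np.array([(527-392,136),(613-392,129),(628-392,187),(541-392,198)])/5.6+[260,170]
W=np.array([p2w(s,*q,.108) for q in ps]);print('plug scene',W.mean(0),np.linalg.norm(W-np.roll(W,1,0),axis=1))
for x in W-np.roll(W,1,0): print(np.degrees(np.arctan2(x[1],x[0])))
# frame rails far-end fit: outer corner & ends
```

```text
handle top [ 0.42398458 -0.29323705  0.146     ] edges [-0.04023116 -0.01877117  0.        ] [-0.03486492 -0.01915177  0.        ]
yaw -153.20657614528645 0.04206414924708275
collar top cam [ 0.42308789 -0.2911339   0.07      ] scene [ 0.42835556 -0.28848959  0.07      ]
scene handle [ 0.42983892 -0.28560635  0.146     ] [-0.03528103 -0.01609547  0.        ] [-0.03762401 -0.01956112  0.        ]
plug top [ 0.49342608 -0.00874569  0.108     ] [0.04049581 0.04098199 0.0406098  0.04060215]
plug scene [ 0.4986742  -0.00456927  0.108     ] [0.04234085 0.04055398 0.03992301 0.04037976]
-120.7405109828801
148.83220518101763
58.9314404451992
-27.736605670435512
```

Plug about (0.496,-0.006), slot yaw about -30°. Puller axis about (0.426,-0.290), yaw about 26°, matching the block height and sizes. I'll move above the puller.

```bash
cat >> h.py <<'E'
def plan(xyz,yaw,tilt0=True):
    st=readout.state(); A=R.from_euler('xyz',st['orientation']); B=R.from_euler('xyz',[np.pi,0,np.radians(yaw)])
    print('at',np.round(st['tcp_pos'],4),'rpy',np.round(np.degrees(st['orientation']),2),'F',np.round(st['force'],1),'T',np.round(st['wrist_torque'],2),'q',np.round(st['joint_positions'],2),'t',st['time'])
    print('shift mm',np.round(1000*A.inv().apply(np.array(xyz)-st['tcp_pos']),1),'turn',np.round((A.inv()*B).as_rotvec(degrees=True),2))
E
python3 -c "
from h import *
plan([.40,.15,.25],-90); plan([.4265,-.29,.23],-153.5)"
```

```text
at [0.2386 0.5775 0.2303] rpy [179.97  -0.   -22.45] F [-0.9 -0.2  0.1] T [0.07 0.02 0.04] q [ 1.44  0.38  0.01 -0.   -1.19 -0.26] t 0.35
shift mm [312.4 333.5 -19.5] turn [ 2.000e-02 -2.000e-02  6.755e+01]
at [0.2386 0.5775 0.2303] rpy [179.97  -0.   -22.45] F [-0.9 -0.2  0.1] T [0.07 0.02 0.04] q [ 1.44  0.38  0.01 -0.   -1.19 -0.26] t 0.35
shift mm [5.05e+02 7.30e+02 7.00e-01] turn [ 1.0000e-02 -3.0000e-02  1.3105e+02]
```

Call:
play_rows([
  [[0.3,0.05,0.04,-0.02,0,0,9],[0.2,0.09,0.085,-0.02,0,0,18],[0.1,0.13,0.13,-0.02,0,0,27],[0.1,0.17,0.175,-0.02,0,0,36],[0.1,0.21,0.22,-0.02,0,0,46],[0.1,0.25,0.265,-0.02,0,0,56],[0.1,0.283,0.31,-0.02,0,0,65],[0.1,0.312,0.355,-0.02,0,0,74],[0.1,0.335,0.405,-0.02,0,0,83],[0.1,0.36,0.455,-0.02,0,0,92],[0.1,0.385,0.505,-0.02,0,0,101],[0.1,0.41,0.555,-0.02,0,0,110]],
])

```text
time: 1.85
tcp_pos: [0.4055, -0.0936, 0.2511]
orientation: [-3.141, 0.001, -2.316]
force: [1.0, 1.1, 0.5]
finger_gap: 0.554
grasp_force: 0.0
```

```bash
python3 -c "
from h import *
plan([.4265,-.29,.19],-153.5)"
```

```text
at [ 0.4055 -0.0936  0.2511] rpy [-1.7994e+02  7.0000e-02 -1.3272e+02] F [1.  1.1 0.5] T [ 0.13 -0.18  0.03] q [ 0.17  0.   -0.43  0.   -1.14 -0.91] t 1.85
shift mm [ 130.1 -148.6   61.1] turn [-0.05  0.08 20.78]
```

Call:
play_rows([
  [[0.1,0.035,-0.04,0.0,0,0,6],[0.1,0.075,-0.085,0.01,0,0,13],[0.1,0.11,-0.125,0.03,0,0,18],[0.1,0.13,-0.148,0.04,0,0,20.8],[0.1,0.13,-0.148,0.04,0,0,20.8],[0.1,0.13,-0.148,0.04,0,0,20.8]],
])

```text
time: 2.6
tcp_pos: [0.427, -0.2874, 0.2108]
orientation: [-3.142, 0.0, -2.674]
force: [-1.3, 0.0, -0.5]
finger_gap: 0.548
grasp_force: 0.0
```

Run:
```python
from h import *
plan([.4265,-.29,.19],-153.5)
t=cam('top');s=cam('scene')
a=cv2.resize(t['img'][220:290,370:450],None,fx=5,fy=5,interpolation=2)
b=cv2.resize(s['img'][90:180,220:290],None,fx=5,fy=5,interpolation=2)[:350] if 0 else cv2.resize(s['img'][100:180,215:295],None,fx=5,fy=5,interpolation=2)
a=cv2.copyMakeBorder(a,0,50,0,0,0)
cv2.imwrite('pics/ab.png',np.hstack([a,b])[:,:,::-1])
```

```text
at [ 0.427  -0.2874  0.2108] rpy [-1.8000e+02  1.0000e-02 -1.5322e+02] F [-1.3  0.  -0.5] T [ 0.08 -0.16 -0.03] q [-0.28  0.21 -0.29 -0.   -1.07 -0.83] t 2.6
shift mm [ 1.6 -2.1 20.8] turn [-0.    0.01  0.28]
```

View pics/ab.png

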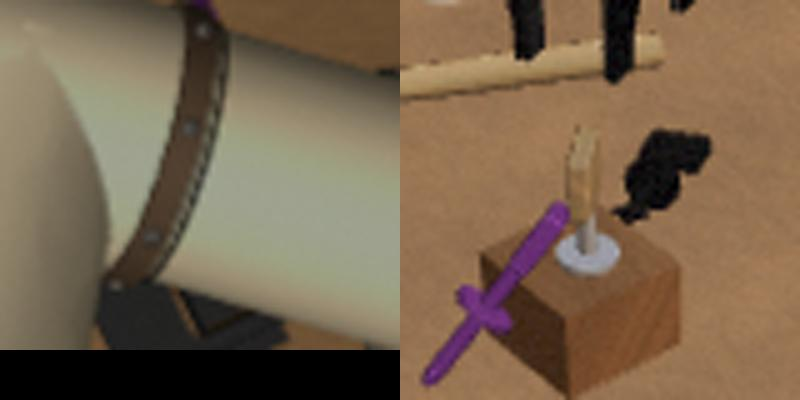

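The scene view shows the purple puller now leaning on the block and the black one lying down. Both are top-heavy and were free-standing. The wanted puller has also shifted or turned a little, so I need a closer look at it.

Run:
```python
from h import *
s=cam('scene')
a=cv2.resize(s['img'][115:160,235:275],None,fx=13,fy=13,interpolation=2)
cv2.imwrite('pics/c6.png',a[:,:,::-1])
```

```text
(no output)
```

View pics/c6.png

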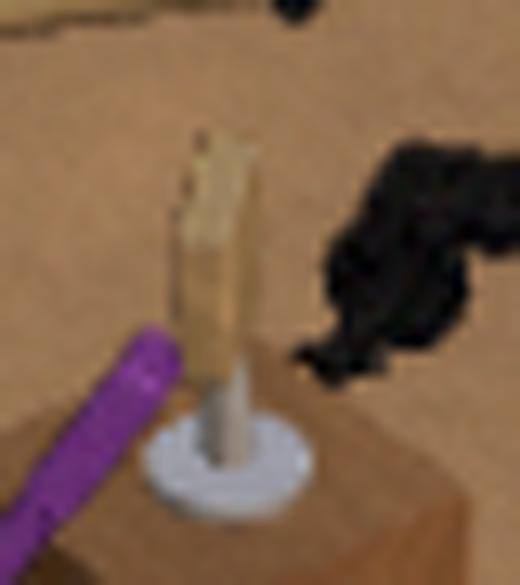

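Run:
```python
from h import *
s=cam('scene')
hs=np.array([(183,240),(230,245),(256,145),(207,134)])/13+[235,115]
W=np.array([p2w(s,*q,.146) for q in hs]); print('handle',W.mean(0)); print(W[2]-W[1],W[3]-W[0],W[1]-W[0])
e=W[2]-W[1]+W[3]-W[0]; print('yaw',np.degrees(np.arctan2(e[1],e[0])))
print('collar',p2w(s,228/13+235,464/13+115,.070))
def proj(P): return (w2p(s,P)-[235,115])*13
# predicted quad for yaw guesses
for yaw in (20,30,40,45,50,60,70):
    y=np.radians(yaw);X=np.array([np.cos(y),np.sin(y),0]);Y=np.array([-X[1],X[0],0]);C=np.array([*W.mean(0)[:2],.146])
    print(yaw,[proj(C+a*.022*X+b*.007*Y).round().tolist() for a,b in((1,-1),(1,1),(-1,1),(-1,-1))])
t=np.array(p2w(s,(430-400)/5+215,380/5+100,0)); print('purple tip',t)
for z in (.04,.06,.08,.1,.12,.14):
    p=p2w(s,(563-400)/5+215,208/5+100,z); print(z,p,np.linalg.norm(p-t))
```

```text
handle [ 0.42589328 -0.28226663  0.146     ]
[-0.02909209 -0.02963915  0.        ] [-0.03008017 -0.03222585  0.        ] [-0.00717128  0.00816341  0.        ]
yaw -133.72553799252915
collar [ 0.42647954 -0.28239026  0.07      ]
20 [[139.0, 227.0], [190.0, 245.0], [298.0, 155.0], [247.0, 137.0]]
30 [[151.0, 234.0], [208.0, 247.0], [286.0, 148.0], [230.0, 135.0]]
40 [[166.0, 239.0], [226.0, 247.0], [271.0, 142.0], [213.0, 136.0]]
45 [[173.0, 242.0], [235.0, 246.0], [264.0, 140.0], [204.0, 136.0]]
50 [[181.0, 244.0], [243.0, 245.0], [256.0, 138.0], [195.0, 137.0]]
60 [[199.0, 246.0], [260.0, 241.0], [239.0, 136.0], [179.0, 141.0]]
70 [[216.0, 247.0], [276.0, 236.0], [222.0, 135.0], [164.0, 145.0]]
purple tip [ 0.52902909 -0.31453003  0.        ]
0.04 [ 0.38538162 -0.36816471  0.04      ] 0.15846536854942916
0.06 [ 0.4017176  -0.34392396  0.06      ] 0.1437783678460872
0.08 [ 0.41805357 -0.31968321  0.08      ] 0.1369018657079068
0.1 [ 0.43438954 -0.29544246  0.1       ] 0.13899992212576745
0.12 [ 0.45072552 -0.27120172  0.12      ] 0.14969566329882691
0.14 [ 0.46706149 -0.24696097  0.14      ] 0.16734861999079886
```

The purple decoy's top now rests against the wanted handle. I'll back the arm out of the top view to measure before gripping.

Call:
play_rows([
  [[0.1,-0.03,0.05,-0.01,0,0,0],[0.1,-0.06,0.11,-0.03,0,0,0],[0.1,-0.09,0.17,-0.04,0,0,0],[0.1,-0.11,0.22,-0.04,0,0,0],[0.1,-0.11,0.22,-0.04,0,0,0]],
])

```text
time: 3.42
tcp_pos: [0.4261, -0.0379, 0.2517]
orientation: [-3.141, 0.003, -2.666]
force: [-0.3, -0.9, 0.6]
finger_gap: 0.55
grasp_force: 0.0
```

Run:
```python
from h import *
t=cam('top');s=cam('scene')
a=cv2.resize(t['img'][205:285,375:445],None,fx=7,fy=7,interpolation=2)
b=cv2.resize(s['img'][115:185,217:257],None,fx=8,fy=8,interpolation=2)
cv2.imwrite('pics/c7.png',np.hstack([a,b])[:,:,::-1]) 
plan([.4265,-.285,.19],-134)
```

```text
at [ 0.4262 -0.0405  0.2511] rpy [-1.7998e+02  7.0000e-02 -1.5304e+02] F [ 1.  -1.2 -0.3] T [ 0.01 -0.18  0.03] q [ 0.29  0.02 -0.41  0.   -1.14 -1.39] t 3.525
shift mm [ 110.6 -218.1   61. ] turn [ -0.03   0.06 -19.04]
```

View pics/c7.png

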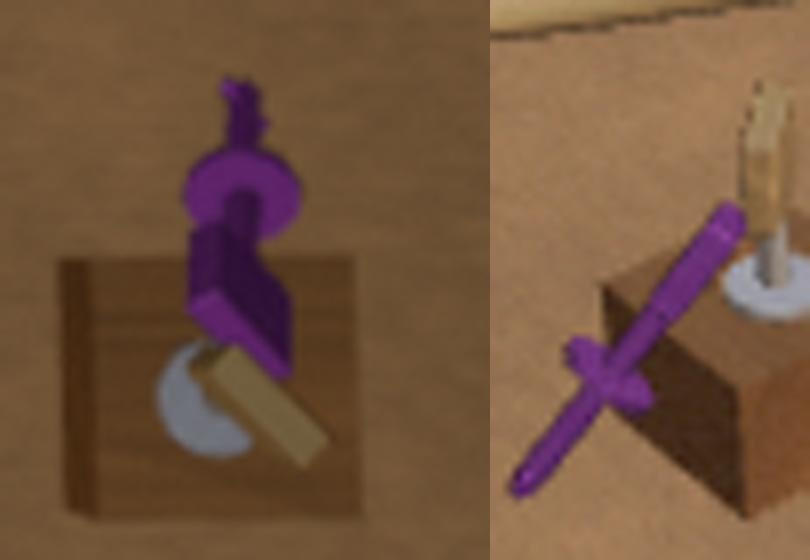

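Run:
```python
from h import *
t=cam('top');s=cam('scene')
def tri(a,b):
    # correct for the ~(5,4)mm mutual offset: split it
    pa,pb=[np.array(c['position'])+o for c,o in((t,np.array([.0026,.002,0])),(s,np.array([-.0026,-.002,0])))]
    da,db=[Rc(c)@np.array([(q[0]-c['cx'])/c['fx'],(q[1]-c['cy'])/c['fy'],1]) for c,q in((t,a),(s,b))]
    M=np.stack([da,-db],1); k=np.linalg.lstsq(M,pb-pa,rcond=None)[0]; A=pa+k[0]*da;B=pb+k[1]*db
    return (A+B)/2,np.linalg.norm(A-B)
T=lambda u,v:(u/7+375,v/7+205); S=lambda u,v:((u-490)/8+217,v/8+115)
print('purple end', tri(T(245,335),S(732,215)))
print('handle top', tri(T(268,408),S(768,118)))
print('collar', tri(T(215,397),S(772,285)))
W=np.array([p2w(t,*T(*q),.146) for q in((212,360),(238,345),(328,440),(305,470))]);e=W[3]-W[0]+W[2]-W[1]
print(W.mean(0)+[.0026,.002,0],np.degrees(np.arctan2(e[1],e[0])),np.linalg.norm(e)/2)
print('collar@.07',p2w(t,*T(215,397),.07)+[.0026,.002,0],p2w(s,*S(772,285),.07)-[.0026,.002,0])
```

```text
purple end (array([ 0.44322047, -0.28524766,  0.11066289]), np.float64(0.0031834527425344894))
handle top (array([ 0.42216361, -0.28576967,  0.14435651]), np.float64(0.0008097043835878655))
collar (array([ 0.42309385, -0.28604685,  0.06888975]), np.float64(0.0011871590721658613))
[ 0.4232882  -0.28598239  0.146     ] -138.3550369442664 0.04322629228570163
collar@.07 [ 0.42267935 -0.28540649  0.07      ] [ 0.42437549 -0.28522775  0.07      ]
```

```bash
python3 -c "
from h import *
plan([.423,-.286,.19],-137)"
```

```text
at [ 0.4262 -0.0421  0.2507] rpy [-1.7999e+02  1.0000e-02 -1.5327e+02] F [-0.6 -0.6 -0.5] T [ 0.03 -0.11  0.  ] q [ 0.28  0.02 -0.41  0.   -1.14 -1.39] t 3.625
shift mm [ 112.6 -216.4   60.7] turn [-1.000e-02  1.000e-02 -1.627e+01]
```

Call:
play_rows([
  [[0.1,0.03,-0.05,0.01,0,0,-4],[0.1,0.06,-0.105,0.02,0,0,-8],[0.1,0.085,-0.16,0.03,0,0,-12],[0.1,0.103,-0.198,0.05,0,0,-15],[0.05,0.112,-0.216,0.06,0,0,-16.3],[0.0,0.1126,-0.2164,0.061,0,0,-16.3],[0.0,0.1126,-0.2164,0.061,0,0,-16.3],[0.0,0.1126,-0.2164,0.061,0,0,-16.3]],
])

```text
time: 4.62
tcp_pos: [0.4233, -0.2854, 0.1902]
orientation: [-3.141, 0.001, -2.39]
force: [-0.2, -0.4, 0.1]
finger_gap: 0.498
grasp_force: 0.0
```

```bash
python3 -c "
from h import *
plan([.423,-.286,.128],-137)"
```

```text
at [ 0.4233 -0.2854  0.1902] rpy [-1.7994e+02  3.0000e-02 -1.3693e+02] F [-0.2 -0.4  0.1] T [ 0.04 -0.09  0.  ] q [-0.27  0.23 -0.33  0.   -1.01 -0.54] t 4.625
shift mm [ 0.7 -0.2 62.2] turn [-0.06  0.03  0.07]
```

Call:
play_rows([
  [[0.0,0.0007,0,0.02,0,0,0],[0.0,0.0007,0,0.04,0,0,0],[0.0,0.0007,0,0.055,0,0,0],[0.0,0.0007,0,0.062,0,0,0],[0.0,0.0007,0,0.062,0,0,0],[-0.3,0.0007,0,0.062,0,0,0],[-0.8,0.0007,0,0.062,0,0,0],[-0.8,0.0007,0,0.062,0,0,0],[-0.8,0.0007,0,0.062,0,0,0]],
], grip_force=20)

```text
time: 5.75
tcp_pos: [0.4228, -0.2862, 0.1277]
orientation: [-3.141, 0.0, -2.39]
force: [1.2, 0.2, -2.1]
finger_gap: 0.159
grasp_force: 20.0
```

Call:
play_rows([
  [[-1,0.0,0.0,0,0,0,0],[-1,0.0,0.0,0,0,0,0],[-1,0.002,0.003,-0.005,0,0,0],[-1,0.002,0.004,-0.02,0,0,0],[-1,0.002,0.004,-0.035,0,0,0],[-1,0.002,0.004,-0.05,0,0,0],[-1,0.002,0.004,-0.065,0,0,0],[-1,0.008,0.012,-0.085,0,0,0],[-1,0.01,0.04,-0.11,0,0,0],[-1,0.01,0.07,-0.14,0,0,0],[-1,0.01,0.07,-0.155,0,0,0],[-1,0.01,0.07,-0.16,0,0,0]],
], grip_force=50)

```text
time: 7.25
tcp_pos: [0.3666, -0.2414, 0.289]
orientation: [-3.141, 0.0, -2.39]
force: [0.5, -0.7, -0.8]
finger_gap: 0.157
grasp_force: 50.0
```

Run:
```python
from h import *
plan([.45,-.12,.30],-70)
s=cam('scene')
cv2.imwrite('pics/c8.png',cv2.resize(s['img'][40:250,170:360],None,fx=2.8,fy=2.8,interpolation=2)[:,:,::-1])
```

```text
at [ 0.3666 -0.2414  0.289 ] rpy [-1.7999e+02  2.0000e-02 -1.3693e+02] F [ 0.5 -0.7 -0.8] T [ 0.07 -0.13 -0.01] q [-0.21  0.02 -0.32 -0.   -1.24 -0.61] t 7.25
shift mm [-143.8   31.7  -10.9] turn [-2.000e-02  2.000e-02 -6.693e+01]
```

View pics/c8.png

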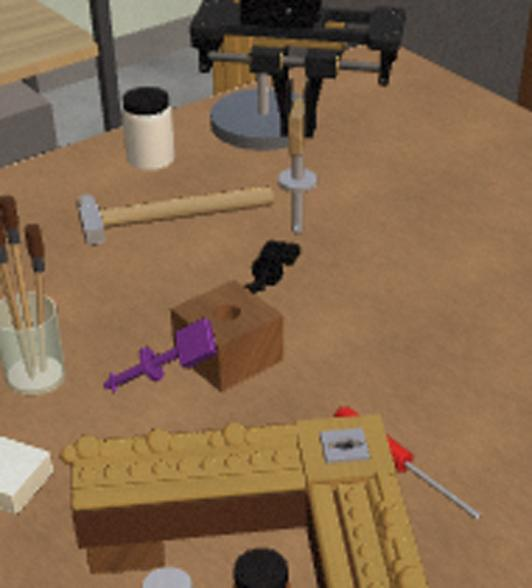

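Call:
play_rows([
  [[-1,-0.012,0.003,0,0,0,-6],[-1,-0.026,0.006,0,0,0,-12],[-1,-0.041,0.01,0,0,0,-19],[-1,-0.056,0.013,0,0,0,-26],[-1,-0.072,0.016,0,0,0,-33],[-1,-0.087,0.019,0,0,0,-40],[-1,-0.102,0.022,0,0,0,-47],[-1,-0.118,0.025,0,0,0,-54],[-1,-0.132,0.028,0,0,0,-60],[-1,-0.144,0.031,0,0,0,-66],[-1,-0.144,0.031,0,0,0,-67],[-1,-0.144,0.031,0,0,0,-67]],
])

```text
time: 8.8
tcp_pos: [0.451, -0.1211, 0.2869]
orientation: [3.139, 0.001, -1.222]
force: [-0.2, 0.3, -0.7]
finger_gap: 0.155
grasp_force: 50.0
```

Run:
```python
from h import *
plan([.496,-.0065,.27],-30.5)
```

```text
at [ 0.451  -0.1211  0.2869] rpy [ 1.7988e+02  4.0000e-02 -7.0040e+01] F [-0.2  0.3 -0.7] T [ 0.07 -0.07 -0.  ] q [ 0.09  0.07 -0.26 -0.   -1.24  0.26] t 8.8
shift mm [-92.4 -81.4  16.8] turn [  0.1    0.08 -39.54]
```

Call:
play_rows([
  [[-1,-0.014,-0.012,0,0,0,-6],[-1,-0.03,-0.026,0,0,0,-13],[-1,-0.047,-0.041,0,0,0,-20],[-1,-0.063,-0.056,0.003,0,0,-27],[-1,-0.078,-0.07,0.008,0,0,-33],[-1,-0.088,-0.078,0.013,0,0,-37.5],[-1,-0.0924,-0.0814,0.0168,0.1,0,-39.5],[-1,-0.0924,-0.0814,0.0168,0.1,0,-39.5],[-1,-0.0924,-0.0814,0.0168,0.1,0,-39.5]],
])

```text
time: 9.93
tcp_pos: [0.4962, -0.0067, 0.271]
orientation: [-3.14, -0.001, -0.533]
force: [0.2, -0.9, -1.1]
finger_gap: 0.157
grasp_force: 50.0
```

Run:
```python
from h import *
s=cam('scene')
plan([.496,-.0065,.254],-30.5)
cv2.imwrite('pics/c9.png',cv2.resize(s['img'][150:215,260:325],None,fx=9.2,fy=9.2,interpolation=2)[:,:,::-1])
```

```text
at [ 0.4963 -0.0066  0.271 ] rpy [-1.799e+02 -5.000e-02 -3.052e+01] F [-0.2 -0.9 -1.4] T [-0.    0.02 -0.05] q [ 0.31  0.13 -0.23 -0.   -1.2   0.72] t 9.975
shift mm [-0.3  0.1 17. ] turn [-0.1  -0.05 -0.02]
```

View pics/c9.png

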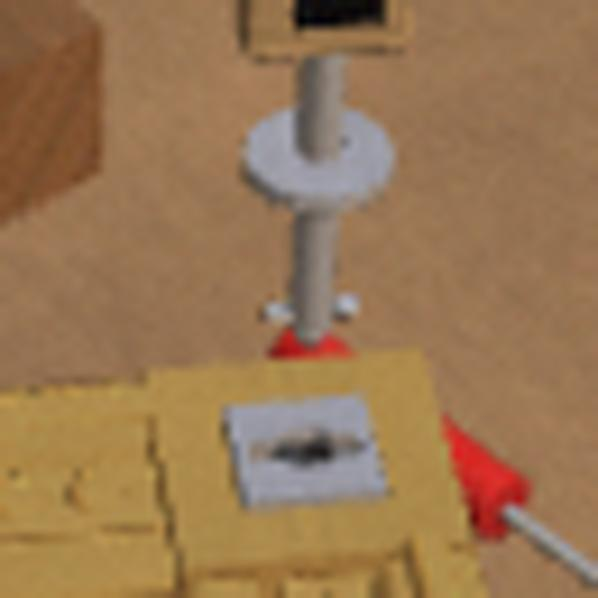

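Run:
```python
from h import *
s=cam('scene'); f=lambda u,v,z:p2w(s,u/9.2+260,v/9.2+150,z)
z=.271-.1237
P=(f(226,405,.108)+f(362,396,.108)+f(388,492,.108)+f(245,507,.108))/4
print('plug',P,'bore',f(308,448,.108)); print('tip',f(312,337,z),'pin',f(310.5,308.5,z+.012),'collar',f(320,155,z+.066))
d=f(348,304,z+.012)-f(273,313,z+.012); print('pin',d,np.degrees(np.arctan2(d[1],d[0])))
d=f(367,443,.108)-f(252,452,.108); print('slot',d,np.degrees(np.arctan2(d[1],d[0])))
for a,b in (((226,405),(362,396)),((245,507),(388,492))):
    d=f(*b,.108)-f(*a,.108); print(np.linalg.norm(d),np.degrees(np.arctan2(d[1],d[0])))
```

```text
plug [ 0.49821997 -0.00472102  0.108     ] bore [ 0.49726098 -0.00464931  0.108     ]
tip [ 0.49631967 -0.00630214  0.1473    ] pin [ 0.49838902 -0.00518459  0.1593    ] collar [ 0.49945034 -0.0032228   0.2133    ]
pin [-0.01838594  0.00964375  0.        ] 152.32219496157953
slot [-0.02775483  0.01702561  0.        ] 148.4738561834089
0.038924190859441946 147.55118456532435
0.04015562755306351 150.53658316055441
```

Call:
play_rows([
  [[-1,0,0,0.01,0,0,0],[-1,0,0,0.022,0,0,0],[-1,0,0,0.032,0,0,0],[-1,0,0,0.037,0,0,0],[-1,0,0,0.04,0,0,0],[-1,0,0,0.042,0,0,0],[-1,0,0,0.044,0,0,0],[-1,0,0,0.046,0,0,0],[-1,0,0,0.046,0,0,0]],
])

```text
time: 11.15
tcp_pos: [0.4963, -0.0061, 0.2246]
orientation: [-3.14, -0.0, -0.531]
force: [0.4, -0.3, -1.6]
finger_gap: 0.159
grasp_force: 50.0
```

Run:
```python
from h import *
plan([.496,-.0065,.2087],-30.5)
```

```text
at [ 0.4963 -0.0061  0.2246] rpy [-1.7992e+02 -2.0000e-02 -3.0450e+01] F [ 0.4 -0.3 -1.6] T [-0.03  0.06 -0.04] q [ 0.32  0.17 -0.31 -0.   -1.09  0.72] t 11.15
shift mm [-0.1  0.5 15.9] turn [-0.08 -0.02  0.05]
```

Call:
play_rows([
  [[-1,0,0,0.0015,0,0,0],[-1,0,0,0.003,0,0,0],[-1,0,0,0.0045,0,0,0],[-1,0,0,0.006,0,0,0],[-1,0,0,0.006,0,0,0]],
])

```text
time: 11.78
tcp_pos: [0.4964, -0.0061, 0.2186]
orientation: [-3.14, -0.0, -0.531]
force: [-0.4, -0.1, -2.5]
finger_gap: 0.156
grasp_force: 50.0
```

Run:
```python
from h import *
plan([.4963,-.0065,.2087],-30.5)
```

```text
at [ 0.4964 -0.0061  0.2186] rpy [-1.7992e+02 -2.0000e-02 -3.0450e+01] F [-0.4 -0.1 -2.5] T [-0.19  0.07  0.07] q [ 0.32  0.17 -0.32 -0.   -1.08  0.72] t 11.775
shift mm [0.1 0.4 9.9] turn [-0.08 -0.02  0.05]
```

Call:
play_rows([
  [[-1,0,0,0.0015,0,0,0],[-1,0,0,0.003,0,0,0],[-1,0,0,0.0045,0,0,0],[-1,0,0,0.006,0,0,0],[-1,0,0,0.007,0,0,0],[-1,0,0,0.008,0,0,0],[-1,0,0,0.008,0,0,0]],
])

```text
time: 12.65
tcp_pos: [0.4963, -0.0061, 0.2105]
orientation: [-3.14, -0.0, -0.532]
force: [-0.9, -1.8, -1.8]
finger_gap: 0.153
grasp_force: 50.0
```

Run:
```python
from h import *
plan([.4963,-.0065,.2087],-30.5)
```

```text
at [ 0.4963 -0.0061  0.2105] rpy [-1.7993e+02 -1.0000e-02 -3.0450e+01] F [-0.9 -1.8 -1.8] T [-0.67  0.23 -0.01] q [ 0.32  0.18 -0.33 -0.   -1.06  0.72] t 12.65
shift mm [0.2 0.3 1.8] turn [-0.07 -0.01  0.05]
```

Call:
play_rows([
  [[-1,0,0.0006,0.0,0,0,0],[-1,0,0.0006,0.0005,0,0,0],[-1,0,0.0006,0.001,0,0,0],[-1,0,0.0006,0.0015,0,0,0],[-1,0,0.0006,0.0015,0,0,0]],
])

```text
time: 13.28
tcp_pos: [0.4963, -0.0065, 0.2092]
orientation: [-3.14, -0.001, -0.531]
force: [0.0, -1.3, -1.3]
finger_gap: 0.161
grasp_force: 50.0
```

Run:
```python
from h import *
plan([.4963,-.0065,.2087],-30.5)
```

```text
at [ 0.4963 -0.0065  0.2092] rpy [-1.799e+02 -4.000e-02 -3.045e+01] F [ 0.  -1.3 -1.3] T [-0.39  0.2   0.  ] q [ 0.31  0.18 -0.33 -0.   -1.05  0.73] t 13.275
shift mm [ 0.  -0.   0.6] turn [-0.1  -0.04  0.05]
```

Call:
play_rows([
  [[-1,0,0.0003,0.0004,0,0,0],[-1,0,0.0004,0.0008,0,0,0],[-1,0,0.0004,0.0011,0,0,0],[-1,0,0.0004,0.0011,0,0,0]],
])

```text
time: 13.78
tcp_pos: [0.4961, -0.0068, 0.2083]
orientation: [-3.14, -0.001, -0.531]
force: [-1.0, 0.1, -0.7]
finger_gap: 0.155
grasp_force: 50.0
```

Call:
play_rows([
  [[-1,0,0,0.0004,0,0,0],[-1,0,0,0.0008,0,0,0],[-1,0,0,0.0012,0,0,0],[-1,0,0,0.0012,0,0,0]],
])

```text
time: 14.28
tcp_pos: [0.4964, -0.0069, 0.2081]
orientation: [-3.139, -0.002, -0.531]
force: [-1.5, 1.3, 6.0]
finger_gap: 0.156
grasp_force: 50.0
```

Call:
play_rows([
  [[-1,0,0,-0.0019,0,0,0],[-1,0,0,-0.0017,0,0,4],[-1,0,0,-0.0015,0,0,8],[-1,0,0,-0.0013,0,0,12],[-1,0,0,-0.0011,0,0,16],[-1,0,0,-0.0009,0,0,20],[-1,0,0,-0.0009,0,0,20]],
])

```text
time: 15.15
tcp_pos: [0.4964, -0.0067, 0.2078]
orientation: [-3.139, -0.0, -0.88]
force: [0.5, 0.4, 0.1]
finger_gap: 0.156
grasp_force: 50.0
```

Run:
```python
from h import *
plan([.4963,-.0065,.2087],-30.5)
```

```text
at [ 0.4964 -0.0067  0.2078] rpy [-1.7984e+02 -2.0000e-02 -5.0400e+01] F [0.5 0.4 0.1] T [ 0.08 -0.13  0.03] q [ 0.31  0.18 -0.34 -0.   -1.05  0.38] t 15.15
shift mm [-0.2 -0.  -0.9] turn [ -0.16  -0.04 -19.9 ]
```

Call:
play_rows([
  [[-1,0,0,-0.0002,0,0,4],[-1,0,0,0.0,0,0,8],[-1,0,0,0.0002,0,0,12],[-1,0,0,0.0004,0,0,16],[-1,0,0,0.0006,0,0,20],[-1,0,0,0.0007,0,0,24],[-1,0,0,0.0007,0,0,24]],
])

```text
time: 16.02
tcp_pos: [0.4957, -0.0069, 0.2067]
orientation: [-3.141, 0.001, -1.298]
force: [-0.7, -0.2, -1.6]
finger_gap: 0.156
grasp_force: 50.0
```

Run:
```python
from h import *
plan([.4963,-.0065,.2087],-30.5)
```

```text
at [ 0.4957 -0.0069  0.2067] rpy [-1.7996e+02  5.0000e-02 -7.4360e+01] F [-0.7 -0.2 -1.6] T [ 0.05  0.03 -0.02] q [ 0.31  0.18 -0.34 -0.   -1.05 -0.04] t 16.025
shift mm [-0.3 -0.7 -2. ] turn [-6.000e-02  4.000e-02 -4.386e+01]
```

Call:
play_rows([
  [[-1,0,0,0.0001,0,0,2],[-1,0,0,0.0002,0,0,4],[-1,0,0,0.0003,0,0,6],[-1,0,0,0.0003,0,0,6]],
])

```text
time: 16.52
tcp_pos: [0.4959, -0.0069, 0.2068]
orientation: [-3.14, 0.001, -1.404]
force: [-0.2, -0.1, -1.8]
finger_gap: 0.157
grasp_force: 50.0
```

```bash
cat > st.py <<'E'
from h import *
st=readout.state(); print(np.round(np.degrees(st['orientation']),2),'T',np.round(st['wrist_torque'],3),'F',np.round(st['force'],2),np.round(1000*st['tcp_pos'],2),st['time'],'tq6',np.round(st['joint_torque'][5],3))
E
python3 st.py
```

```text
[-1.7992e+02  5.0000e-02 -8.0460e+01] T [ 0.115 -0.015  0.04 ] F [-0.22 -0.14 -1.79] [495.93  -6.94 206.76] 16.525 tq6 -0.062
```

Call:
play_rows([
  [[-1,0,0,0.0,0,0,1],[-1,0,0,0.0001,0,0,2],[-1,0,0,0.0002,0,0,3],[-1,0,0,0.0002,0,0,4]],
], grip_force=16)

```text
time: 17.02
tcp_pos: [0.496, -0.0069, 0.2066]
orientation: [-3.14, 0.001, -1.475]
force: [0.4, -0.5, -0.8]
finger_gap: 0.157
grasp_force: 16.0
```

```bash
python3 st.py
```

```text
[-1.7992e+02  6.0000e-02 -8.4520e+01] T [0.046 0.013 0.023] F [ 0.45 -0.48 -0.77] [495.97  -6.92 206.64] 17.025 tq6 0.092
```

Call:
play_rows([
  [[-1,0,0,0.0,0,0,1],[-1,0,0,0.0001,0,0,2],[-1,0,0,0.0001,0,0,3],[-1,0,0,0.0002,0,0,4],[-1,0,0,0.0002,0,0,4]],
])

```text
time: 17.65
tcp_pos: [0.496, -0.0069, 0.2065]
orientation: [-3.14, 0.001, -1.544]
force: [0.7, 0.1, -1.3]
finger_gap: 0.163
grasp_force: 16.0
```

```bash
python3 st.py
```

```text
[-1.7992e+02  6.0000e-02 -8.8460e+01] T [ 0.081 -0.064  0.028] F [ 0.72  0.13 -1.29] [496.    -6.92 206.46] 17.65 tq6 -0.031
```

Call:
play_rows([
  [[-1,0,0,0.0,0,0,1],[-1,0,0,0.0001,0,0,2],[-1,0,0,0.0001,0,0,3],[-1,0,0,0.0002,0,0,4],[-1,0,0,0.0002,0,0,4]],
])

```text
time: 18.27
tcp_pos: [0.496, -0.0069, 0.2062]
orientation: [-3.14, 0.001, -1.614]
force: [-0.5, -0.0, -2.0]
finger_gap: 0.16
grasp_force: 16.0
```

```bash
python3 st.py
```

```text
[-1.7993e+02  7.0000e-02 -9.2460e+01] T [ 0.12  -0.046  0.041] F [-0.47 -0.02 -2.04] [495.96  -6.92 206.23] 18.275 tq6 -0.032
```

Call:
play_rows([
  [[-1,0,0,0.0,0,0,1],[-1,0,0,0.0001,0,0,2],[-1,0,0,0.0001,0,0,3],[-1,0,0,0.0002,0,0,4],[-1,0,0,0.0002,0,0,4]],
])

```text
time: 18.9
tcp_pos: [0.496, -0.0069, 0.206]
orientation: [-3.14, 0.001, -1.684]
force: [0.5, -0.1, -0.6]
finger_gap: 0.16
grasp_force: 16.0
```

```bash
python3 st.py
```

```text
[-1.7993e+02  7.0000e-02 -9.6460e+01] T [ 0.082 -0.002 -0.005] F [ 0.5  -0.12 -0.65] [495.95  -6.93 206.05] 18.9 tq6 -0.032
```

Call:
play_rows([
  [[-1,0,0,0.0,0,0,1],[-1,0,0,0.0001,0,0,2],[-1,0,0,0.0001,0,0,3],[-1,0,0,0.0002,0,0,4],[-1,0,0,0.0002,0,0,4]],
])

```text
time: 19.52
tcp_pos: [0.496, -0.0069, 0.2058]
orientation: [-3.141, 0.001, -1.753]
force: [0.3, 0.1, -2.0]
finger_gap: 0.159
grasp_force: 16.0
```

```bash
python3 st.py
```

```text
[-1.7994e+02  8.0000e-02 -1.0046e+02] T [ 0.114 -0.072 -0.012] F [ 0.31  0.13 -2.01] [495.98  -6.92 205.85] 19.525 tq6 -0.031
```

Call:
play_rows([
  [[-1,0,0,0.0,0,0,1],[-1,0,0,0.0001,0,0,2],[-1,0,0,0.0001,0,0,3],[-1,0,0,0.0002,0,0,4],[-1,0,0,0.0002,0,0,4]],
])

```text
time: 20.15
tcp_pos: [0.496, -0.0069, 0.2057]
orientation: [-3.141, 0.001, -1.823]
force: [0.7, 0.4, -2.2]
finger_gap: 0.161
grasp_force: 16.0
```

```bash
python3 st.py
```

```text
[-1.7994e+02  8.0000e-02 -1.0446e+02] T [ 0.081 -0.056 -0.01 ] F [ 0.65  0.43 -2.18] [496.01  -6.93 205.66] 20.15 tq6 -0.032
```

Call:
play_rows([
  [[-1,0,0,0.0,0,0,1],[-1,0,0,0.0001,0,0,2],[-1,0,0,0.0001,0,0,3],[-1,0,0,0.0002,0,0,4],[-1,0,0,0.0002,0,0,4]],
])

```text
time: 20.78
tcp_pos: [0.4961, -0.0069, 0.2055]
orientation: [-3.14, 0.002, -1.893]
force: [0.7, 0.4, -0.9]
finger_gap: 0.16
grasp_force: 16.0
```

```bash
python3 st.py
```

```text
[-1.7993e+02  9.0000e-02 -1.0846e+02] T [-0.045 -0.19   0.054] F [ 0.67  0.43 -0.92] [496.08  -6.93 205.53] 20.775 tq6 -0.04
```

Call:
play_rows([
  [[-1,0,0,0.0001,0,0,1],[-1,0,0,0.0002,0,0,2],[-1,0,0,0.0003,0,0,3],[-1,0,0,0.0003,0,0,3]],
])

```text
time: 21.28
tcp_pos: [0.4961, -0.0069, 0.2054]
orientation: [-3.14, 0.002, -1.945]
force: [-0.0, -0.5, 0.6]
finger_gap: 0.161
grasp_force: 16.0
```

```bash
python3 st.py
```

```text
[-1.7993e+02  9.0000e-02 -1.1145e+02] T [ 0.012 -0.17   0.02 ] F [-0.05 -0.53  0.65] [496.13  -6.92 205.35] 21.275 tq6 -0.065
```

Call:
play_rows([
  [[-1,0,0,0.0,0,0,1],[-1,0,0,0.0001,0,0,2],[-1,0,0,0.0001,0,0,3],[-1,0,0,0.0001,0,0,3]],
])

```text
time: 21.78
tcp_pos: [0.4961, -0.0069, 0.2052]
orientation: [-3.14, 0.002, -1.998]
force: [-0.0, -0.5, 1.0]
finger_gap: 0.155
grasp_force: 16.0
```

```bash
python3 st.py
```

```text
[-1.7994e+02  1.0000e-01 -1.1445e+02] T [-0.055 -0.264  0.102] F [-0.02 -0.55  1.01] [496.12  -6.9  205.18] 21.775 tq6 -0.118
```

Call:
play_rows([
  [[-1,0,0,-0.0002,0,0,1],[-1,0,0,-0.0002,0,0,2],[-1,0,0,-0.0002,0,0,3],[-1,0,0,-0.0002,0,0,3]],
])

```text
time: 22.28
tcp_pos: [0.496, -0.0069, 0.2053]
orientation: [-3.141, 0.002, -2.05]
force: [1.0, 0.6, 0.2]
finger_gap: 0.164
grasp_force: 16.0
```

```bash
python3 st.py
```

```text
[-1.7996e+02  9.0000e-02 -1.1745e+02] T [ 0.052 -0.391  0.161] F [1.03 0.62 0.21] [496.03  -6.91 205.25] 22.275 tq6 -0.205
```

Call:
play_rows([
  [[-1,0,0,0,0,0,1],[-1,0,0,0,0,0,2],[-1,0,0,0,0,0,2.5],[-1,0,0,0,0,0,2.5]],
])

```text
time: 22.78
tcp_pos: [0.496, -0.0069, 0.2053]
orientation: [-3.141, 0.002, -2.094]
force: [0.2, 0.0, 0.4]
finger_gap: 0.159
grasp_force: 16.0
```

```bash
python3 st.py
```

```text
[-1.7996e+02  9.0000e-02 -1.1995e+02] T [ 0.016 -0.34   0.222] F [0.24 0.02 0.42] [495.97  -6.91 205.27] 22.775 tq6 -0.25
```

Call:
play_rows([
  [[-1,0,0,0,0,0,0.7],[-1,0,0,0,0,0,1.4],[-1,0,0,0,0,0,1.4]],
])

```text
time: 23.15
tcp_pos: [0.496, -0.0069, 0.2053]
orientation: [-3.141, 0.002, -2.118]
force: [-0.1, 0.5, 0.9]
finger_gap: 0.161
grasp_force: 16.1
```

```bash
python3 st.py
```

```text
[-1.7997e+02  9.0000e-02 -1.2135e+02] T [ 0.08  -0.363  0.289] F [-0.09  0.54  0.94] [495.98  -6.89 205.26] 23.15 tq6 -0.294
```

Call:
play_rows([
  [[-1,0,0,0,0,0,-2],[-1,0,0,0,0,0,-4],[-1,0,0,0,0,0,-4]],
], grip_force=16)

```text
time: 23.52
tcp_pos: [0.4959, -0.0069, 0.2052]
orientation: [-3.141, 0.002, -2.048]
force: [1.3, -0.4, 0.5]
finger_gap: 0.158
grasp_force: 16.0
```

Call:
play_rows([
  [[-1,0,0,0,0,0,0],[-1,0,0,0,0,0,0]],
], grip_force=28)

```text
time: 23.78
tcp_pos: [0.496, -0.0069, 0.2052]
orientation: [-3.141, 0.002, -2.048]
force: [0.8, -0.8, -0.2]
finger_gap: 0.158
grasp_force: 28.0
```

```bash
python3 st.py
```

```text
[-1.7997e+02  9.0000e-02 -1.1735e+02] T [ 0.065 -0.305  0.121] F [ 0.85 -0.76 -0.16] [495.95  -6.94 205.22] 23.775 tq6 -0.122
```

Call:
play_rows([
  [[-1,0,0,0,0,0,0],[-1,0,0,0,0,0,0],[-1,0,0,-0.0006,0,0,0],[-1,0,0,-0.0012,0,0,0],[-1,0,0,-0.0018,0,0,0],[-1,0,0,-0.0025,0,0,0],[-1,0,0,-0.0035,0,0,0],[-1,0,0,-0.0045,0,0,0]],
], grip_force=45)

```text
time: 24.78
tcp_pos: [0.4954, -0.007, 0.2091]
orientation: [3.141, 0.001, -2.048]
force: [1.7, 0.5, -9.7]
finger_gap: 0.157
grasp_force: 45.0
```

```bash
python3 st.py
```

```text
[ 1.7995e+02  4.0000e-02 -1.1737e+02] T [-0.196 -0.993  0.112] F [ 1.74  0.46 -9.75] [495.38  -7.02 209.11] 24.775 tq6 -0.118
```

Call:
play_rows([
  [[-1,-0.0001,-0.0002,-0.002,0,0,0],[-1,-0.0002,-0.0004,-0.004,0,0,0],[-1,-0.0003,-0.0006,-0.006,0,0,0],[-1,-0.0003,-0.0006,-0.008,0,0,0],[-1,-0.0003,-0.0006,-0.01,0,0,0],[-1,-0.0003,-0.0006,-0.012,0,0,0]],
])

```text
time: 25.52
tcp_pos: [0.4963, -0.007, 0.2218]
orientation: [-3.141, 0.001, -2.048]
force: [0.1, 0.9, -9.4]
finger_gap: 0.155
grasp_force: 45.0
```

```bash
python3 st.py
```

```text
[-1.7999e+02  7.0000e-02 -1.1735e+02] T [ 0.087 -0.002  0.124] F [ 0.07  0.87 -9.38] [496.31  -6.98 221.81] 25.525 tq6 -0.098
```

Call:
play_rows([
  [[-1,0,0,-0.004,0,0,0],[-1,0,0,-0.008,0,0,0],[-1,0,0,-0.012,0,0,0],[-1,0,0,-0.016,0,0,0],[-1,0,0,-0.02,0,0,0],[-1,0,0,-0.025,0,0,0],[-1,0,0,-0.031,0,0,0],[-1,0,0,-0.037,0,0,0],[-1,0,0,-0.043,0,0,0],[-1,0,0,-0.049,0,0,0],[-1,0,0,-0.056,0,0,0],[-1,0,0,-0.063,0,0,0]],
])

```text
time: 27.02
tcp_pos: [0.4966, -0.007, 0.2853]
orientation: [-3.141, 0.002, -2.048]
force: [0.0, -0.1, -4.8]
finger_gap: 0.158
grasp_force: 45.0
```

Run:
```python
from h import *
plan([.4268,.3018,.29],-117.35)
t=cam('top')
# tray edges: refined centre from rim/inside blobs, both cameras
s=cam('scene')
def fit(c,box,name):
    x0,y0,x1,y1=box; i=c['img'][y0:y1,x0:x1].astype(int)
    m=((i[...,0]>105)&(i[...,1]>80)&(i[...,0]-i[...,2]>25)).astype(np.uint8)
    m=cv2.morphologyEx(m,cv2.MORPH_OPEN,np.ones((3,3)));m=cv2.morphologyEx(m,cv2.MORPH_CLOSE,np.ones((5,5)))
    n,l,st,ce=cv2.connectedComponentsWithStats(m);k=1+np.argmax(st[1:,4]);
    cn=max(cv2.findContours((l==k).astype(np.uint8),0,1)[0],key=cv2.contourArea)
    q=cv2.convexHull(cn); ap=cv2.approxPolyDP(q,6,True)[:,0]+[x0,y0]; print(name,st[k,4],ap.tolist())
    if len(ap)==4:
        W=np.array([p2w(c,*p,.03) for p in ap]);print(W.mean(0),np.linalg.norm(W-np.roll(W,1,0),axis=1),np.degrees(np.arctan2(*(W[1]-W[0])[[1,0]])))
fit(t,(110,205,215,310),'top');fit(s,(340,235,460,335),'scene')
b=np.hstack([cv2.resize(t['img'][205:310,110:215],(400,400)),cv2.resize(s['img'][130:330,250:450],(400,400))])
cv2.imwrite('pics/c10.png',b[:,:,::-1])
```

```text
at [ 0.4966 -0.007   0.2853] rpy [-1.7995e+02  1.0000e-01 -1.1735e+02] F [ 0.  -0.1 -4.8] T [ 0.1  -0.05  0.01] q [ 0.31  0.13 -0.21 -0.   -1.24 -0.79] t 27.025
shift mm [-242.3  203.8   -4.5] turn [-0.05  0.1   0.  ]
top 7900 [[214, 205], [203, 309], [110, 309], [110, 205]]
[0.42699423 0.31110605 0.03      ] [0.25952728 0.25687095 0.22890855 0.25630363] 174.87688728427904
scene 11639 [[459, 235], [459, 334], [340, 334], [340, 235]]
[0.424972   0.30226893 0.03      ] [0.31180013 0.29839562 0.25191533 0.2849436 ] 33.54193807286577
```

View pics/c10.png

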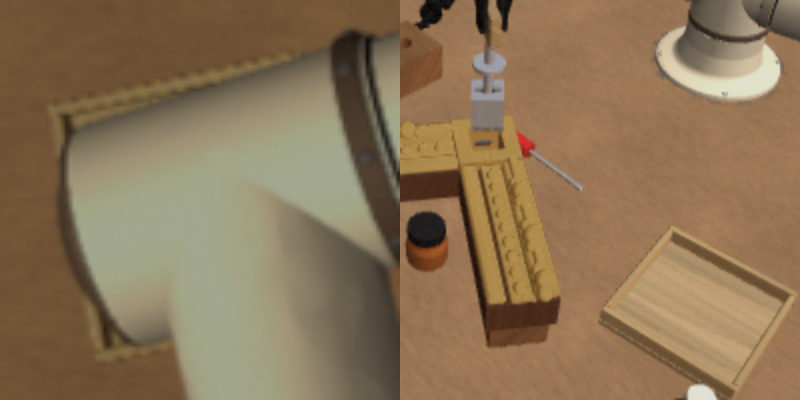

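The plug hangs from the puller above the empty socket. The tray rim corners in the scene panel are at (672,230), (793,293), (730,387), (602,312).

Run:
```python
from h import *
s=cam('scene');t=cam('top')
W=np.array([p2w(s,(u-400)/2+250,v/2+130,.03) for u,v in((672,230),(793,293),(730,387),(602,312))])
print(W.mean(0)-[.0026,.002,0],np.linalg.norm(W-np.roll(W,1,0),axis=1),[np.degrees(np.arctan2(*(d)[[1,0]])).round(1) for d in W-np.roll(W,1,0)])
T=cv2.imread('pics/top0.png'); 
W=np.array([p2w(t,*q,.03) for q in((124.5,231.5),(190.5,220.5),(201.5,287),(136,297.5))]);print(W.mean(0)+[.0026,.002,0],np.linalg.norm(W-np.roll(W,1,0),axis=1))
plan([.425,.302,.29],-117.35)
```

```text
[0.4270533  0.30328286 0.03      ] [0.16544401 0.15895779 0.16412336 0.1583913 ] [np.float64(-168.5), np.float64(103.3), np.float64(11.3), np.float64(-76.2)]
[0.42391958 0.30335077 0.03      ] [0.16529528 0.16604823 0.16624539 0.16314492]
at [ 0.4965 -0.007   0.2848] rpy [-1.7996e+02  1.0000e-01 -1.1735e+02] F [-0.1 -0.2 -5.8] T [ 0.07 -0.02  0.  ] q [ 0.31  0.13 -0.21 -0.   -1.24 -0.79] t 27.225
shift mm [-241.6  205.5   -4.9] turn [-0.04  0.1  -0.  ]
```

Call:
play_rows([
  [[-1,-0.007,0.006,-0.005,0,0,0],[-1,-0.024,0.02,-0.006,0,0,0],[-1,-0.047,0.04,-0.006,0,0,0],[-1,-0.073,0.062,-0.006,0,0,0],[-1,-0.102,0.086,-0.006,0,0,0],[-1,-0.131,0.111,-0.006,0,0,0],[-1,-0.16,0.136,-0.006,0,0,0],[-1,-0.187,0.158,-0.005,0,0,0],[-1,-0.211,0.179,-0.005,0,0,0],[-1,-0.23,0.195,-0.005,0,0,0],[-1,-0.24,0.203,-0.005,0,0,0],[-1,-0.2427,0.2053,-0.005,0,0,0]],
])

```text
time: 28.72
tcp_pos: [0.4254, 0.3033, 0.2899]
orientation: [-3.141, 0.001, -2.047]
force: [0.7, -0.3, -5.1]
finger_gap: 0.157
grasp_force: 45.0
```

Run:
```python
from h import *
plan([.4255,.303,.2],-117.35)
```

```text
at [0.4254 0.3033 0.2899] rpy [-1.7996e+02  5.0000e-02 -1.1730e+02] F [ 0.7 -0.3 -5.1] T [ 0.05 -0.12 -0.01] q [ 0.93  0.17 -0.14  0.   -1.26 -1.41] t 28.725
shift mm [ 0.3 -0.2 89.9] turn [-0.04  0.05  0.05]
```

Call:
play_rows([
  [[-1,0,0,0.006,0,0,0],[-1,0,0,0.018,0,0,0],[-1,0,0,0.033,0,0,0],[-1,0,0,0.05,0,0,0],[-1,0,0,0.067,0,0,0],[-1,0,0,0.084,0,0,0],[-1,0,0,0.1,0,0,0],[-1,0,0,0.111,0,0,0],[-1,0,0,0.119,0,0,0],[-1,0,0,0.124,0,0,0],[-1,0,0,0.126,0,0,0],[-1,0,0,0.126,0,0,0]],
])

```text
time: 30.22
tcp_pos: [0.426, 0.3031, 0.1642]
orientation: [-3.141, 0.002, -2.048]
force: [0.4, -0.7, -3.8]
finger_gap: 0.161
grasp_force: 45.0
```

```bash
python3 st.py
```

```text
[-1.7995e+02  1.2000e-01 -1.1734e+02] T [ 0.079 -0.121 -0.035] F [ 0.39 -0.74 -3.82] [425.96 303.14 164.21] 30.225 tq6 0.0
```

Call:
play_rows([
  [[-1,0,0,0.001,0,0,0],[-1,0,0,0.002,0,0,0],[-1,0,0,0.003,0,0,0],[-1,0,0,0.004,0,0,0],[-1,0,0,0.005,0,0,0],[-1,0,0,0.006,0,0,0],[-1,0,0,0.006,0,0,0]],
])

```text
time: 31.1
tcp_pos: [0.4258, 0.303, 0.158]
orientation: [-3.141, 0.002, -2.048]
force: [1.0, -0.0, -4.9]
finger_gap: 0.158
grasp_force: 45.0
```

```bash
python3 st.py
```

```text
[-1.7996e+02  9.0000e-02 -1.1735e+02] T [ 0.107 -0.033  0.037] F [ 0.99 -0.05 -4.89] [425.82 303.04 158.  ] 31.1 tq6 -0.001
```

Call:
play_rows([
  [[-1,0,0,0.0005,0,0,0],[-1,0,0,0.001,0,0,0],[-1,0,0,0.0015,0,0,0],[-1,0,0,0.002,0,0,0],[-1,0,0,0.002,0,0,0]],
])

```text
time: 31.72
tcp_pos: [0.426, 0.3031, 0.1561]
orientation: [-3.141, 0.002, -2.048]
force: [-0.3, 0.1, -2.2]
finger_gap: 0.158
grasp_force: 45.0
```

```bash
python3 st.py
```

```text
[-1.7995e+02  1.1000e-01 -1.1735e+02] T [ 0.124 -0.123 -0.059] F [-0.32  0.07 -2.19] [425.96 303.08 156.12] 31.725 tq6 0.0
```

Call:
play_rows([
  [[-1,0,0,0.0004,0,0,0],[-1,0,0,0.0008,0,0,0],[-1,0,0,0.0012,0,0,0],[-1,0,0,0.0015,0,0,0],[-1,0,0,0.0015,0,0,0]],
])

```text
time: 32.35
tcp_pos: [0.4262, 0.3033, 0.1553]
orientation: [-3.14, 0.003, -2.048]
force: [-1.1, -0.6, 5.4]
finger_gap: 0.157
grasp_force: 45.0
```

```bash
python3 st.py
```

```text
[-1.7993e+02  1.5000e-01 -1.1733e+02] T [-0.149  0.392  0.027] F [-1.07 -0.64  5.44] [426.16 303.25 155.29] 32.35 tq6 -0.001
```

Call:
play_rows([
  [[-1,0,0,-0.0006,0,0,0],[-1,0,0,-0.0007,0,0,0],[-1,0,0,-0.0007,0,0,0]],
], grip_force=10)

```text
time: 32.72
tcp_pos: [0.4261, 0.3032, 0.1553]
orientation: [-3.141, 0.002, -2.048]
force: [0.5, -0.3, 2.9]
finger_gap: 0.158
grasp_force: 10.0
```

Call:
play_rows([
  [[-0.62,0,0,0,0,0,0],[-0.56,0,0,0,0,0,0],[-0.45,0,0,0,0,0,0],[-0.3,0,0,0,0,0,0],[-0.1,0,0,0,0,0,0],[-0.1,0,0,0,0,0,0],[-0.1,0,0,-0.005,0,0,0],[-0.1,0,0,-0.018,0,0,0],[-0.1,0,0,-0.04,0,0,0],[-0.1,0,0,-0.065,0,0,0],[-0.1,0,0,-0.09,0,0,0],[-0.1,0,0,-0.1,0,0,0]],
])

```text
time: 34.22
tcp_pos: [0.4263, 0.3034, 0.2577]
orientation: [-3.14, 0.006, -2.048]
force: [1.5, 0.1, 0.4]
finger_gap: 0.452
grasp_force: 0.0
```

Run:
```python
from h import *
s=cam('scene'); plan([.4255,.303,.26],-117)
cv2.imwrite('pics/c11.png',cv2.resize(s['img'][210:340,320:480],None,fx=4,fy=4)[:,:,::-1])
c=s['img'][210:340,320:480].astype(int)
h=cv2.cvtColor(s['img'],cv2.COLOR_RGB2HSV)
# steel pixels in tray area: predicted collar and plug top if upright at centre
C=np.array([.4257+.0026,.303+.002])
for n,z in(('plug top',.058),('collar top',.008+.0255+.066),('handle top',.008+.0255+.142)):
    q=w2p(s,[*C,z]); print(n,q.round(1))
x0,y0,x1,y1=360,200,440,310; m=(h[y0:y1,x0:x1,1]<70)&(h[y0:y1,x0:x1,2]>90)
n,l,st,ce=cv2.connectedComponentsWithStats(m.astype(np.uint8)); print([(st[k].tolist(),(ce[k]+[x0,y0]).round(1).tolist()) for k in range(1,n) if st[k,4]>8])
```

```text
at [0.4265 0.3036 0.2581] rpy [-179.88    0.35 -117.33] F [0.7 0.8 0.8] T [ 0.12 -0.15  0.04] q [ 0.93  0.19 -0.2   0.   -1.18 -1.41] t 34.275
shift mm [ 0.9  0.6 -1.9] turn [-0.12  0.35 -0.33]
plug top [402.2 273.5]
collar top [406.4 262.2]
handle top [414.7 239.5]
[([29, 54, 31, 39, 646], [403.8, 274.1])]
```

Run:
```python
from h import *
s=cam('scene');i=s['img'];h=cv2.cvtColor(i,cv2.COLOR_RGB2HSV)
m=(h[...,1]<70)&(h[...,2]>90)
for y in range(246,296,4):
    x=np.flatnonzero(m[y,370:440])+370; print(y,(x.min(),x.max(),round(x.mean(),1)) if len(x) else None)
C=np.array([.4257+.0026,.303+.002])
B=.008+.0255
for z in (B+.142,B+.121,B+.1,B+.083,B+.066): 
    u,v=w2p(s,[*C,z]); print(round(z,3),round(u),round(v),i[int(round(v)),int(round(u))-9:int(round(u))+10:3].tolist())
```

```text
246 None
250 None
254 (np.int64(417), np.int64(417), np.float64(417.0))
258 (np.int64(404), np.int64(418), np.float64(410.8))
262 (np.int64(404), np.int64(418), np.float64(411.0))
266 (np.int64(393), np.int64(419), np.float64(406.0))
270 (np.int64(393), np.int64(416), np.float64(404.7))
274 (np.int64(393), np.int64(410), np.float64(400.4))
278 (np.int64(393), np.int64(410), np.float64(401.5))
282 (np.int64(392), np.int64(410), np.float64(401.0))
286 (np.int64(390), np.int64(408), np.float64(399.0))
290 (np.int64(389), np.int64(406), np.float64(397.5))
294 None
0.175 415 239 [[169, 128, 91], [167, 127, 90], [164, 127, 92], [158, 122, 86], [121, 90, 64], [97, 74, 48], [89, 68, 45]]
0.154 412 246 [[174, 133, 95], [168, 128, 92], [166, 126, 89], [169, 129, 93], [102, 77, 51], [87, 66, 42], [89, 67, 43]]
0.134 410 252 [[194, 163, 117], [171, 128, 85], [162, 124, 87], [163, 124, 87], [160, 122, 87], [119, 94, 70], [85, 64, 42]]
0.117 408 257 [[120, 93, 60], [107, 82, 55], [159, 159, 168], [164, 163, 176], [162, 161, 172], [85, 78, 71], [124, 112, 106]]
0.1 406 262 [[168, 141, 103], [180, 150, 111], [82, 73, 69], [165, 167, 177], [162, 162, 174], [113, 102, 95], [150, 144, 144]]
```

Call:
play_rows([
  [[-0.1,0,0,-0.02,0,0,0],[-0.1,0,0,-0.03,0,0,0],[-0.1,0,0,-0.03,0,0,0],[-0.1,0,0,-0.03,0,0,0]],
])

```text
time: 34.83
tcp_pos: [0.4253, 0.3026, 0.2842]
orientation: [3.142, -0.0, -2.048]
force: [-0.7, 0.3, 0.7]
finger_gap: 0.45
grasp_force: 0.0
```

Run:
```python
from h import *
s=cam('scene');i=s['img'];h=cv2.cvtColor(i,cv2.COLOR_RGB2HSV)
m=(h[...,1]<70)&(h[...,2]>90); 
y,x=np.nonzero(m[254:294,385:425]); print(len(x),x.mean()+385,y.mean()+254)
```

```text
648 403.77006172839504 274.0941358024691
```

Call:
play_rows([
  [[-0.1,0.03,-0.02,-0.01,0,0,0],[-0.1,0.08,-0.05,-0.02,0,0,0],[-0.1,0.13,-0.08,-0.02,0,0,0],[-0.1,0.18,-0.11,-0.02,0,0,0],[-0.1,0.23,-0.14,-0.02,0,0,0],[-0.1,0.26,-0.16,-0.02,0,0,0],[-0.1,0.27,-0.17,-0.02,0,0,0],[-0.1,0.27,-0.17,-0.02,0,0,0]],
])

```text
time: 35.88
tcp_pos: [0.4528, -0.0153, 0.3044]
orientation: [3.142, 0.001, -2.05]
force: [-0.5, -0.0, -0.4]
finger_gap: 0.448
grasp_force: 0.0
```

Run:
```python
from h import *
plan([.4,0,.28],-117)
C=np.array([.4257,.303]); B=.008+.0265
for name,o in(('top',[-.0026,-.002]),('scene',[.0026,.002])):
    c=cam(name);i=c['img'];h=cv2.cvtColor(i,cv2.COLOR_RGB2HSV)
    E={n:w2p(c,[*(C+o),z]).round(1).tolist() for n,z in(('plugtop',.058),('collar',B+.066),('handletop',B+.142))}; print(name,E)
    u,v=map(int,E['collar']); y0,x0=v-26,u-22
    for y in range(y0,v+34,1 if name=='top' else 2):
        print(y,''.join('#' if h[y,x,1]<70 and h[y,x,2]>90 else ('.' if h[y,x,2]<100 else ('w' if i[y,x,0]-0.>i[y,x,2]*1. and h[y,x,2]>175 else '-')) for x in range(x0,x0+44)))
    print('x0',x0)
```

```text
at [ 0.4528 -0.0153  0.3044] rpy [ 1.8000e+02  7.0000e-02 -1.1743e+02] F [-0.5 -0.  -0.4] T [ 0.11 -0.09 -0.04] q [ 0.33  0.04 -0.26 -0.   -1.28 -0.8 ] t 35.875
shift mm [10.8 53.9 24.4] turn [ 0.    0.07 -0.43]
top {'plugtop': [160.4, 258.6], 'collar': [155.8, 259.1], 'handletop': [146.7, 260.2]}
233 --------------------------------------------
234 --------------------------------------------
235 --------------------------------------------
236 --------------------------------------------
237 --------------------------------------------
238 --------------------------------------------
239 --------------------------------------------
240 --------------------------------------------
241 --------------------------------------------
242 --------------------------------------------
243 --------------------------------------------
244 --------------------------------------------
245 --------------------------------------------
246 --------------------------------------------
247 ----------------------------#....-----------
248 ---------------------------##......---------
249 -------------
[... 3011 characters left out ...]
----www
267 wwwwwwww.############.##############--------
269 wwwwwww-.##########..##############---------
271 wwwwww-..######.#..########--------ww-------
273 wwwwww...#######..#########w----------------
275 wwwww-...##################wwwww-----------w
277 wwww-....##################wwwwwwww---------
279 wwww-....##################wwwwwwwwwwwww----
281 wwww-...###################wwwwwwwwwwwwwwwww
283 wwwww...##################-wwwwwwwwwwwwwwwww
285 wwwww..##################-wwwwwwwwwwwwwwwwww
287 wwwww.###################wwwwwwwwwwwwwwwwwww
289 wwwww.##################wwwwwwww--wwwwwwwwww
291 wwwwww---##############-wwwwwwwwwwwwwwwwwwww
293 w---wwwwwwwwwwwwww-----w-wwwwwwwwwwwwwww-www
x0 384
```

```bash
python3 -c "
from station import job
print(job.finish_job())"
```

```text
the job is handed in; nothing more can be done
None
```

The job is handed in at about 36 s: the puller was screwed about 80–90° clockwise to its stop (about 0.27 N m), and the plug was drawn straight up and set down upright near the tray's centre, still on the puller, then released; but the loose puller leans an estimated 10° in the plug, and the purple and black look-alikes fell over during the run — I don't believe the arm touched them before they fell, though the purple one came to rest against the puller and slid further when I lifted it.

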